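# Let the rollers out of the dispenser

## Robot

A 6-joint arm with a two-finger parallel gripper is mounted at the origin on the work surface; the furniture and walls round the work are solid. World frame = base frame: x ahead of the robot, y to its left, z up, the work surface at z = 0. Lengths are in mm, angles in rad, forces in N, time in s.
With the tool pointing down it reaches from about 350 to 875 mm from the base axis. Payload 4.2 kg.
Tool frame: the origin (TCP) lies on the centre line of the jaws, within the pads' length; the fingertips stand 19 mm ahead of it and the grasp point (between the pads) is the TCP; z points along the fingers, y is the line along which they close (so a half turn about z gives the same grasp; the last joint's range is limited). The gripper opens to 87 mm and grips with 3 to 60 N. Pads are 19 mm wide; open, the fingers measure 117 mm over their backs; the gripper's body (75 mm by 190 mm) begins 51 mm behind the grasp point.
Start: joints at [1.381, 0.385, 0.008, 0, -1.194, -0.259], TCP at [271.144, 563.099, 241.55] pointing down, gripper open.
Joint ranges: [-3.14, 3.14], [-1.21, 2.06], [-1.07, 1.41], [-3.16, 2.05], [-2.99, -0.16], [-3.1, 3.1]. Speed limits (rad/s): [2.79, 2.79, 3.14, 3.14, 3.14, 3.14].

## Interface

Orientations are given as a 3x3 rotation matrix whose columns are the frame's x, y, z axes.
In Python, from cell import * gives the robot as it stands.
- The arm moves only by the tool move_arm, never from a script. Its argument "series" is a list of rows, each a list of 7 numbers: the opening in per cent of the stroke, from 0 (shut) to 100 (fully open), then the shift along the tool's x, y, z in cm, then the turn, a rotation vector about the tool's x, y, z in degrees. A call has 1 to 20 rows; each row shifts and turns the commanded pose from where the row before left it, along the tool's axes as they then stand; what a row does not reach is not made up. A row lasts 1/8 s, in which the tool goes at most 62.5 mm and 10.7 degrees, less where a joint would pass 70% of its speed; a pose out of reach is approached as far as the arm can. A call with a gripper value outside its range is refused whole. The fingers move at their own pace and stop on an object; "newtons" is the grip in N (left out, the last holds). Time passes only in rows, so rows that do not move let the fingers close. It gives the time, the measured TCP pose, the force, the opening and the grip force at its end, in the units of the state.
- observe(): the state, without advancing time (a new reading comes with each control period).
- get_image(name): name is "side" or "top" or "wrist"; returns a dict with "frame" (480x640x3 uint8, red, green, blue), "mtx" (3x3 intrinsics, pixels), "extrinsics" (4x4, takes a point from camera to world coordinates). Camera axes: x right, y down, z forward; pixel columns grow to the right and rows downward; lengths in mm; the calibration is good to about 2 mm. A picture is of the moment at which its call begins. There is no depth.
- job_done(): hands the job in; it is judged then, once.
The state is a dict: "time_s": time; "joints": joint angles; "qvel": joint speeds; "effort": joint torques, N m; "tool_pos": TCP position; "tcp_rot": TCP orientation; "force": force on the tool from outside, world axes, zero at the start; "moment": the same for the moment, N m; "gripper_width": opening from 0.0 (shut) to 1.0 (fully open); "grasp_force": force on a finger pad.
Only numpy, scipy, OpenCV 4.12 (cv2) and the standard library are available. Lean on these libraries where they do the work, as an engineer would, in place of code of your own. Each camera call takes 0.05 s, during which the arm holds its last target. There are 200 camera calls.

## Task

With the fingertips, press the side lever of the roller dispenser fully down so that its lid lifts, and keep it down until all three steel rollers have rolled out into the tray. Then let the lever come up slowly under your fingers, so that the lid eases shut and does not slam. Touch neither the lid nor the rollers, and leave everything else on the bench where it is.

Things in the scene. Friction and masses are not known exactly. Their poses are not given: they have to be found in the camera images.
- dispenser: grey metal roller dispenser fixed to the bench, base 200 (x) x 96 (y) mm; origin: centre of its underside, z up. At its -x end an open tray (inside x -93 to -10, y +-40 mm; floor 6, wall tops 34 mm high). Behind it the housing (x -20 to 95, y +-28 mm; 98 mm high, 145 mm with the lid open), with a chute sloping down to the tray behind the lid's front lip. The lever runs along its +y side.
- lever_pad (a point): middle of the top face of the black rubber paddle (28 x 28 mm, 9 mm thick) at the end of the lever; 114 mm above the bench with the lever up, and at x -55, y +80 mm in the dispenser's frame; moves with the lever. The space below it is free.
- lever (a joint): angle of the dark steel lever, rad: 0 = up (lid shut), 0.30 = fully down at its stop. Pivot axis: along the dispenser's y, 93 mm from the pad toward the dispenser's +x and 18 mm below the pad's top. Fully down the pad is about 28 mm lower and 1 mm further to the dispenser's -x. A spring and the lid push it back up (about 4 to 7 N); let go, it flies up and the lid slams.
- lid (a joint): angle of the lid, rad: 0 = shut, 0.45 = fully open. Steel frame with a clear window, 108 x 54 mm, with a 44 mm deep front lip, on top of the housing, hinged along the housing's back (+x) edge; the lip rises. Always lid = 1.5 x lever. Closing faster than 1.2 rad/s counts as slamming (the pad rising at about 75 mm/s). Not to be touched.
- roller_0: loose steel roller, 20 mm diameter, 36 mm long, origin at its centre; starts in the chute (centre 60 to 80 mm high) behind the lid's lip and rolls into the tray by itself in about a second once the lid is open. In the tray its centre is about 16 mm high, or 33 mm if it comes to lie on the others.
- roller_1: loose steel roller, 20 mm diameter, 36 mm long, origin at its centre; starts in the chute (centre 60 to 80 mm high) behind the lid's lip and rolls into the tray by itself in about a second once the lid is open. In the tray its centre is about 16 mm high, or 33 mm if it comes to lie on the others.
- roller_2: loose steel roller, 20 mm diameter, 36 mm long, origin at its centre; starts in the chute (centre 60 to 80 mm high) behind the lid's lip and rolls into the tray by itself in about a second once the lid is open. In the tray its centre is about 16 mm high, or 33 mm if it comes to lie on the others.
- bearing: ball bearing, ring 62 mm across and 16 mm high, lying flat beside the housing, about 95 mm from the dispenser's middle, on its -y side; a bystander, not to be disturbed
- bolt: hex bolt 85 mm long and 25 mm thick, lying beside the dispenser's housing on the -y side, roughly along its x; a bystander, not to be disturbed
- nut: hex nut 27 mm across, 13 mm high, lying near the dispenser on its +y (lever) side, below the lever arm but not below the paddle; a bystander, not to be disturbed
- mug: white mug 95 mm high, at the back left of the bench; a bystander, not to be disturbed
- tape: tape measure 66 mm high, standing in the near middle of the bench; a bystander, not to be disturbed
- carton: small carton 70x100x45 mm, at the back of the bench, between the mug and the dispenser; a bystander, not to be disturbed

How it is judged:
By the outcome, as a careful person would: the job done as asked, in the order asked, and still so for the second after the job is handed in, with the robot touching nothing.
It also fails if it takes over 38 s, if anything falls off the work surface, if the arm or the gripper's body presses on something with over 40 N, if the wrist force passes 120 N, or if a joint passes its speed limit or range.

## Working session

There is one attempt and no reset: what is moved stays moved. The work goes in short steps, Python scripts to look and compute and a tool call to move; the robot and the scene stay as the last step left them, time stands still between calls to the robot, and variables do not carry over. Pictures are saved under pics/ and viewed, at most 10 in all, crops included, and the job is handed in when it is done.

Besides the shell and the picture viewer there is one more tool, called as a command line: name --pt "numbers of a row" for each row, then --argument value for the rest. move_arm: Moves the arm, as the interface text tells. Its arguments: {"type":"object","properties":{"series":{"type":"array","items":{"type":"array","items":{"type":"number"}}},"newtons":{"type":"number"}},"required":["series"]}

```bash
mkdir -p pics
python3 - <<'E'
from cell import *
import cv2,numpy as np
for n in ("side","top"):
    g=get_image(n); cv2.imwrite(f"pics/{n}0.png",g["frame"][:,:,::-1]); print(n,g["mtx"].round(1).tolist(),g["extrinsics"].round(3).tolist())
s=observe(); print(s["time_s"],s["tool_pos"],s["tcp_rot"],s["force"],s["gripper_width"])
E
```

```text
side [[485.8, 0.0, 317.0], [0.0, 485.8, 240.6], [0.0, 0.0, 1.0]] [[-1.0, -0.015, -0.019, 583.15], [0.005, 0.626, -0.78, 655.355], [0.024, -0.78, -0.625, 668.54], [0.0, 0.0, 0.0, 1.0]]
top [[508.0, 0.0, 315.3], [0.0, 508.0, 236.5], [0.0, 0.0, 1.0]] [[-0.01, -0.994, 0.108, 452.523], [-1.0, 0.011, 0.008, -74.965], [-0.009, -0.108, -0.994, 943.959], [0.0, 0.0, 0.0, 1.0]]
0.1 [270.94569818 562.65858769 240.58956035] [[ 9.00897583e-01 -4.34031080e-01 -7.52371320e-04]
 [-4.34031720e-01 -9.00895797e-01 -1.79712806e-03]
 [ 1.02201273e-04  1.94558135e-03 -9.99998102e-01]] [-0.11712962  0.19552168 -0.45359479] 1.0006102289063248
```

View pics/side0.png

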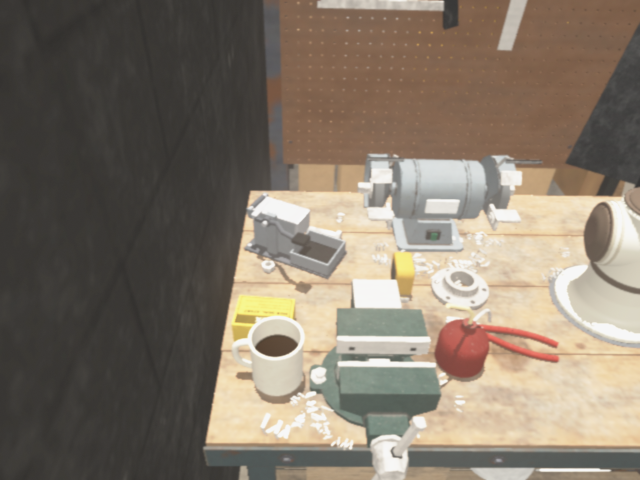

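View pics/top0.png

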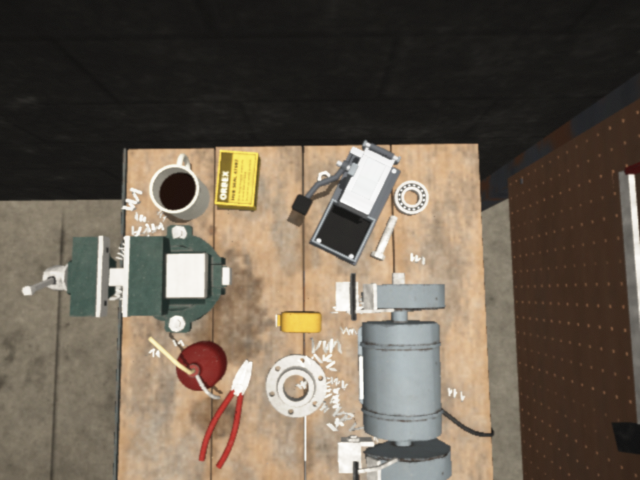

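The side view shows the dispenser at about (290,240) with the paddle near (303,288). In the top view the dispenser is at about (355,200), with the tray toward (345,232) and the black paddle at (301,205).

```bash
cat > h.py <<'E'
import cv2,numpy as np
from cell import *
def ray(g,u,v):
    E=g["extrinsics"]; d=E[:3,:3]@np.linalg.inv(g["mtx"])@[u,v,1]; return E[:3,3],d/np.linalg.norm(d)
def onz(g,u,v,z):
    o,d=ray(g,u,v); return o+d*(z-o[2])/d[2]
def tri(rs):
    A=sum(np.eye(3)-np.outer(d,d) for o,d in rs); b=sum((np.eye(3)-np.outer(d,d))@o for o,d in rs); return np.linalg.solve(A,b)
def proj(g,p):
    E=g["extrinsics"]; c=g["mtx"]@(E[:3,:3].T@(np.array(p)-E[:3,3])); return c[:2]/c[2]
E
python3 - <<'E'
from h import *
t=get_image("top"); s=get_image("side")
a=cv2.resize(t["frame"][135:275,275:435],None,fx=5,fy=5,interpolation=2)
b=cv2.resize(s["frame"][185:305,235:355],None,fx=5,fy=5,interpolation=2)
cv2.imwrite("pics/t1.png",cv2.resize(t["frame"][135:275,275:435],(640,560),interpolation=2)[:,:,::-1]); cv2.imwrite("pics/s1.png",b[:,:,::-1])
for g,(x0,x1,y0,y1) in ((t,(285,318,190,220)),(s,(290,320,275,300))):
    m=(g["frame"][y0:y1,x0:x1].max(2)<60).astype(np.uint8)
    n,l,st,c=cv2.connectedComponentsWithStats(m)
    print(st.tolist(),(c+[x0,y0]).round(1).tolist())
    cn,_=cv2.findContours(m,0,1)
    k=max(cn,key=cv2.contourArea); print(cv2.minAreaRect(k))
print(onz(t,301,205,114))
E
```

```text
[[0, 0, 33, 30, 758], [8, 6, 18, 19, 232]] [[300.8, 204.6], [301.5, 204.3]]
((16.400001525878906, 14.200000762939453), (14.310833930969238, 16.099689483642578), 26.56505012512207)
[[0, 0, 30, 25, 750]] [[304.5, 287.0]]Traceback (most recent call last):
  File "<stdin>", line 11, in <module>
ValueError: max() iterable argument is empty
```

View pics/t1.png

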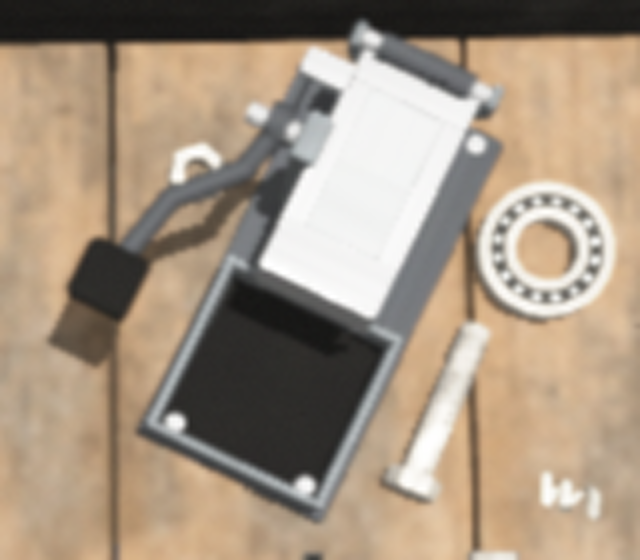

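View pics/s1.png

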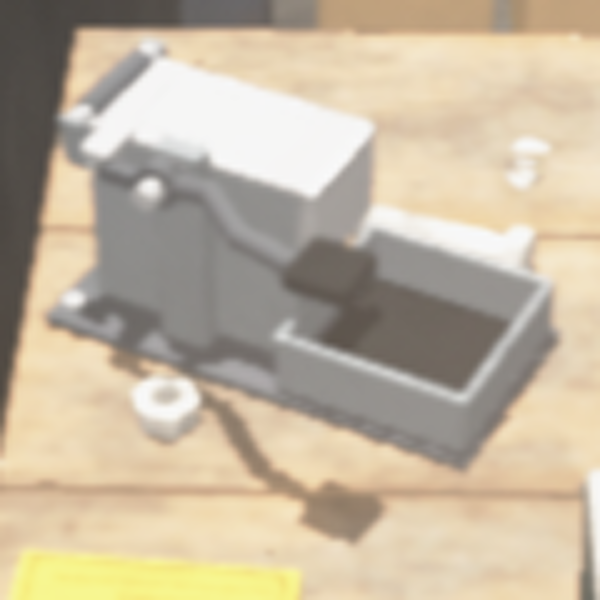

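The top crop shows the paddle's top face centred at about (302.2,204.5) in full-image pixels, and the tray's left rim running up to the right. The side crop puts the paddle top at about (301,238.5).

Run:
```python
from h import *
t=get_image("top"); s=get_image("side")
T=lambda u,v:(u/4+275-.4,v/4+135-.4); S=lambda u,v:(u/5+235-.4,v/5+185-.4)
print("pad",onz(t,*T(109,278),114), onz(s,*S(331,266),114), tri([ray(t,*T(109,278)),ray(s,*S(331,266))]))
c=np.array([onz(t,*T(*p),34) for p in ((232,258),(400,338),(320,500),(150,425))])
print(c.round(1)); d=c[0]-c[3]; e=c[0]-c[1]; print("yaw",np.degrees(np.arctan2(d[1],d[0])),np.degrees(np.arctan2(-e[0],e[1]))*-1)
base=np.array([onz(t,*T(*p),6) for p in ((140,432),(318,520),(500,140))]); print(base.round(1))
mid=(base[0]+base[2])/2
yaw=np.radians(-26); R=np.array([[np.cos(yaw),-np.sin(yaw)],[np.sin(yaw),np.cos(yaw)]])
print("pad from base",mid[:2]+R@[-55,80], mid)
p=np.array([*onz(t,*T(109,278),114)[:2],114])
o=observe(); print("tool shift to pad", o["tcp_rot"].T@(p-o["tool_pos"]))
```

```text
pad [596.97534043 -46.19743032 114.        ] [595.93782235 -43.62521775 114.        ] [596.62253071 -46.06517191 112.23262488]
[[ 619.5  -99.3   34. ]
 [ 582.  -174.7   34. ]
 [ 509.1 -137.3   34. ]
 [ 543.7  -61.4   34. ]]
yaw -26.572167807351878 26.45173116576299
[[ 543.3  -56.3    6. ]
 [ 501.6 -138.1    6. ]
 [ 679.4 -226.8    6. ]]
pad from base [596.99192632 -45.5712299 ] [ 611.35590712 -141.58516667    6.        ]
tool shift to pad [557.94552063 407.30864606 127.49873726]
```

move_arm --pt "0 0 0 -3 0 0 0" --pt "0 0 0 -3 0 0 0" --pt "0 4.65 3.39 0 0 0 0" --pt "0 4.65 3.39 0 0 0 0" --pt "0 4.65 3.39 0 0 0 0" --pt "0 4.65 3.39 0 0 0 0" --pt "0 4.65 3.39 0 0 0 0" --pt "0 4.65 3.39 0 0 0 0" --pt "0 4.65 3.39 0 0 0 0" --pt "0 4.65 3.39 0 0 0 0" --pt "0 4.65 3.39 0 0 0 0" --pt "0 4.65 3.39 0 0 0 0" --pt "0 4.65 3.39 0 0 0 0" --pt "0 4.65 3.39 0 0 0 0" --pt "0 0 0 0 0 0 10" --pt "0 0 0 0 0 0 10" --pt "0 0 0 0 0 0 10" --pt "0 0 0 0 0 0 10" --pt "0 0 0 0 0 0 10" --pt "0 0 0 0 0 0 10" --newtons 20

```text
time_s: 2.8
tool_pos: [597.3, -45.5, 301.4]
tcp_rot: [[0.069, -0.998, -0.0], [-0.998, -0.069, 0.0], [-0.0, 0.0, -1.0]]
force: [-1.1, -0.1, 0.5]
gripper_width: 0.004
grasp_force: 0.0
```

move_arm --pt "0 0 0 0 0 0 10" --pt "0 0 0 0 0 0 10" --pt "0 0 0 0 0 0 10.8" --pt "0 0 0 4 0 0 0" --pt "0 0 0 4 0 0 0" --pt "0 0 0 0 0 0 0" --pt "0 0 0 0 0 0 0"

```text
time_s: 3.68
tool_pos: [598.4, -45.6, 223.3]
tcp_rot: [[-0.445, -0.896, 0.003], [-0.896, 0.445, -0.001], [-0.001, -0.003, -1.0]]
force: [0.4, -0.6, 0.2]
gripper_width: 0.006
grasp_force: 0.0
```

```bash
cat > st.py <<'E'
from h import *
o=observe(); p=np.array([597,-45.8,114])
print(o["time_s"],o["tool_pos"].round(1),"yaw y",np.degrees(np.arctan2(o["tcp_rot"][1,1],o["tcp_rot"][0,1])).round(1),"z",o["tcp_rot"][:,2].round(3),"F",np.round(o["force"],1),"w",o["gripper_width"].round(3),"to pad",(o["tcp_rot"].T@(p-o["tool_pos"])).round(1))
E
python3 st.py
```

```text
Traceback (most recent call last):
  File "st.py", line 3, in <module>
    print(o["time_s"],o["tool_pos"].round(1),"yaw y",np.degrees(np.arctan2(o["tcp_rot"][1,1],o["tcp_rot"][0,1])).round(1),"z",o["tcp_rot"][:,2].round(3),"F",np.round(o["force"],1),"w",o["gripper_width"].round(3),"to pad",(o["tcp_rot"].T@(p-o["tool_pos"])).round(1))
                                                                                                                                                                                        ^^^^^^^^^^^^^^^^^^^^^^^^
AttributeError: 'float' object has no attribute 'round'
```

```bash
sed -i 's/o\["gripper_width"\].round(3)/round(float(o["gripper_width"]),3)/' st.py; python3 st.py
```

```text
3.675 [598.4 -45.6 223.3] yaw y 153.6 z [ 0.003 -0.001 -1.   ] F [ 0.4 -0.6  0.2] w 0.006 to pad [  0.9   1.5 109.3]
```

move_arm --pt "0 0 0.3 3 0 0 0" --pt "0 0 0 3 0 0 0" --pt "0 0 0 1 0 0 0" --pt "0 0 0 0.5 0 0 0" --pt "0 0 0 0.3 0 0 0" --pt "0 0 0 0 0 0 0" --pt "0 0 0 0 0 0 0"

```text
time_s: 4.55
tool_pos: [595.1, -44.2, 144.2]
tcp_rot: [[-0.445, -0.895, 0.001], [-0.895, 0.445, 0.0], [-0.001, -0.001, -1.0]]
force: [-0.5, 0.1, -0.0]
gripper_width: 0.009
grasp_force: 0.0
```

```bash
python3 st.py
python3 - <<'E'
from h import *
t=get_image("top"); s=get_image("side")
a=cv2.resize(t["frame"][135:275,245:405],(400,350),interpolation=2); b=cv2.resize(s["frame"][185:305,235:355],(350,350),interpolation=2)
cv2.imwrite("pics/c2.png",np.hstack([a,b])[:,:,::-1])
E
```

```text
4.55 [595.1 -44.2 144.2] yaw y 153.5 z [ 0.001  0.    -1.   ] F [-0.5  0.1 -0. ] w 0.009 to pad [ 0.6 -2.4 30.2]
```

View pics/c2.png

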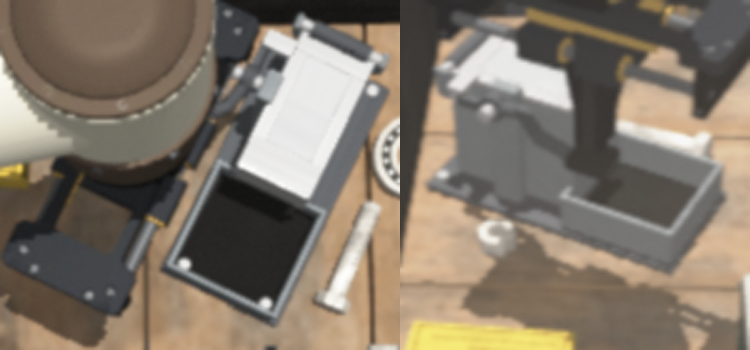

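The fingertips are centred just above the paddle, and the gripper body is clear of the lid in plan. I'll press now.

move_arm --pt "0 0 0 0.4 0 0 0" --pt "0 0 0 0.4 0 0 0" --pt "0 0 0 0.3 0 0 0" --pt "0 0 0 0.3 0 0 0" --pt "0 0 0 0.3 0 0 0" --pt "0 0 0 0.3 0 0 0" --pt "0 0 0 0.3 0 0 0" --pt "0 0 0 0.3 0 0 0" --pt "0 0 0 0 0 0 0"

```text
time_s: 5.78
tool_pos: [593.1, -43.6, 117.3]
tcp_rot: [[-0.446, -0.895, -0.004], [-0.895, 0.446, 0.001], [0.001, 0.003, -1.0]]
force: [-4.6, 3.7, 5.4]
gripper_width: 0.006
grasp_force: 3.1
```

move_arm --pt "0 0 0 0.3 0 0 0" --pt "0 0 0 0.3 0 0 0" --pt "0 0 0 0.2 0 0 0" --pt "0 0 0 0 0 0 0"

```text
time_s: 6.28
tool_pos: [593.4, -43.8, 109.4]
tcp_rot: [[-0.446, -0.895, -0.003], [-0.895, 0.446, 0.0], [0.001, 0.003, -1.0]]
force: [-4.3, 3.9, 5.6]
gripper_width: 0.006
grasp_force: 3.2
```

move_arm --pt "0 0 0 0.2 0 0 0" --pt "0 0 0 0.1 0 0 0" --pt "0 0 0 0 0 0 0"

```text
time_s: 6.65
tool_pos: [593.6, -43.8, 106.6]
tcp_rot: [[-0.446, -0.895, -0.002], [-0.895, 0.446, 0.0], [0.001, 0.002, -1.0]]
force: [-4.3, 4.4, 4.8]
gripper_width: 0.012
grasp_force: 3.2
```

move_arm --pt "0 0 0 0.1 0 0 0" --pt "0 0 0 0.1 0 0 0" --pt "0 0 0 0 0 0 0"

```text
time_s: 7.02
tool_pos: [593.7, -43.9, 105.8]
tcp_rot: [[-0.445, -0.895, -0.002], [-0.895, 0.445, -0.0], [0.001, 0.002, -1.0]]
force: [-6.5, 2.8, 9.4]
gripper_width: 0.009
grasp_force: 6.0
```

move_arm --pt "0 0 0 0.1 0 0 0" --pt "0 0 0 0.1 0 0 0" --pt "0 0 0 0 0 0 0" --pt "0 0 0 0 0 0 0"

```text
time_s: 7.52
tool_pos: [593.8, -43.9, 105.3]
tcp_rot: [[-0.445, -0.896, -0.001], [-0.896, 0.445, -0.0], [0.001, 0.001, -1.0]]
force: [-8.7, 3.5, 17.7]
gripper_width: 0.01
grasp_force: 9.7
```

move_arm --pt "0 0 0 0.05 0 0 0" --pt "0 0 0 0 0 0 0" --pt "0 0 0 0 0 0 0" --pt "0 0 0 0 0 0 0" --pt "0 0 0 0 0 0 0" --pt "0 0 0 0 0 0 0" --pt "0 0 0 0 0 0 0" --pt "0 0 0 0 0 0 0"

```text
time_s: 8.52
tool_pos: [593.8, -43.9, 105.2]
tcp_rot: [[-0.445, -0.896, -0.001], [-0.896, 0.445, -0.0], [0.001, 0.001, -1.0]]
force: [-10.3, 5.0, 18.0]
gripper_width: 0.003
grasp_force: 10.6
```

```bash
python3 st.py
python3 - <<'E'
from h import *
t=get_image("top"); s=get_image("side")
a=cv2.resize(t["frame"][135:275,275:435],(400,350),interpolation=2); b=cv2.resize(s["frame"][185:305,235:355],(350,350),interpolation=2)
cv2.imwrite("pics/c3.png",np.clip(np.hstack([a,b])[:,:,::-1]*1.4,0,255))
E
```

```text
8.525 [593.8 -43.9 105.2] yaw y 153.6 z [-0.001 -0.    -1.   ] F [-10.3   5.   18. ] w 0.003 to pad [ 0.3 -3.7 -8.8][ WARN:0@1.705] global loadsave.cpp:1063 imwrite_ Unsupported depth image for selected encoder is fallbacked to CV_8U.
```

View pics/c3.png

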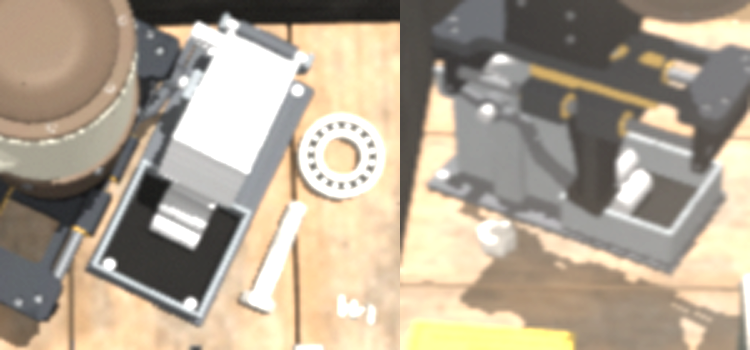

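The lid is open. In the left panel two rollers are visible at about (175,232) and (190,200), possibly still moving. I'll keep holding and look again.

move_arm --pt "0 0 0 0 0 0 0" --pt "0 0 0 0 0 0 0" --pt "0 0 0 0 0 0 0" --pt "0 0 0 0 0 0 0" --pt "0 0 0 0 0 0 0" --pt "0 0 0 0 0 0 0" --pt "0 0 0 0 0 0 0" --pt "0 0 0 0 0 0 0" --pt "0 0 0 0 0 0 0" --pt "0 0 0 0 0 0 0" --pt "0 0 0 0 0 0 0" --pt "0 0 0 0 0 0 0"

```text
time_s: 10.12
tool_pos: [593.8, -43.9, 105.2]
tcp_rot: [[-0.445, -0.896, -0.001], [-0.896, 0.445, -0.0], [0.001, 0.001, -1.0]]
force: [-8.6, 4.3, 18.9]
gripper_width: 0.003
grasp_force: 10.6
```

```bash
python3 st.py
python3 - <<'E'
from h import *
t=get_image("top"); s=get_image("side")
a=cv2.resize(t["frame"][175:265,300:390],(400,400),interpolation=2); b=cv2.resize(s["frame"][215:285,280:350],(400,400),interpolation=2)
cv2.imwrite("pics/c4.png",cv2.convertScaleAbs(np.hstack([a,b])[:,:,::-1]))
E
```

```text
10.125 [593.8 -43.9 105.2] yaw y 153.6 z [-0.001 -0.    -1.   ] F [-8.6  4.3 18.9] w 0.003 to pad [ 0.3 -3.7 -8.8]
```

View pics/c4.png

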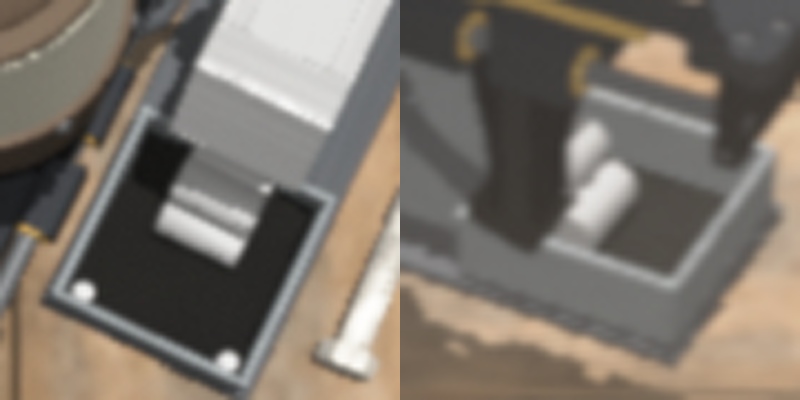

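The view is unchanged from before: the front roller lies at about (200,233) in the left panel with something behind it at (215,195). I still need to tell whether the third is out.

Run:
```python
from h import *
t=get_image("top"); s=get_image("side"); w=get_image("wrist")
def z(f,r,wd,h): y0,y1,x0,x1=r; return cv2.convertScaleAbs(cv2.resize(f[y0:y1,x0:x1],(wd,h),interpolation=2)[:,:,::-1],alpha=1.0)
a=z(t["frame"],(200,245,320,380),400,300); b=z(s["frame"],(225,265,305,345),400,300)
c=z(w["frame"],(0,480,0,640),400,300); 
g=cv2.cvtColor(t["frame"],cv2.COLOR_RGB2GRAY)[200:245,320:380]; d=cv2.cvtColor(cv2.resize(cv2.equalizeHist(g),(400,300),interpolation=2),cv2.COLOR_GRAY2BGR)
cv2.imwrite("pics/c5.png",np.vstack([np.hstack([a,b]),np.hstack([c,d])]))
D=np.array([611.4,-141.6]); y=np.radians(-26.5); R=np.array([[np.cos(y),-np.sin(y)],[np.sin(y),np.cos(y)]])
L=lambda u,v:(300+u/4.444-.4,175+v/4.444-.4); S=lambda u,v:(280+(u-400)/5.714-.4,215+v/5.714-.4)
for n,p in (("front",(200,233)),("strip2",(215,198)),("strip3",(225,172))):
    for h in (16,26,33,43,60): print(n,h,(R.T@(onz(t,*L(*p),h)[:2]-D)).round(1))
for n,p in (("sfront",(605,200)),("sback",(587,150))):
    for h in (16,26,33,43,60): print(n,h,(R.T@(onz(s,*S(*p),h)[:2]-D)).round(1))
```

```text
front 16 [-45.8  -0. ]
front 26 [-47.1  -0.2]
front 33 [-48.1  -0.2]
front 43 [-49.5  -0.4]
front 60 [-51.8  -0.6]
strip2 16 [-29.9   0.7]
strip2 26 [-31.4   0.6]
strip2 33 [-32.5   0.5]
strip2 43 [-34.    0.3]
strip2 60 [-36.6   0.1]
strip3 16 [-18.2   1.7]
strip3 26 [-19.9   1.5]
strip3 33 [-21.    1.4]
strip3 43 [-22.7   1.3]
strip3 60 [-25.5   1. ]
sfront 16 [-46.1  -7.9]
sfront 26 [-51.3   3. ]
sfront 33 [-54.9  10.6]
sfront 43 [-60.   21.4]
sfront 60 [-68.7  39.9]
sback 16 [-27.1 -31. ]
sback 26 [-32.6 -19.8]
sback 33 [-36.4 -11.9]
sback 43 [-41.8  -0.7]
sback 60 [-51.   18.3]
```

View pics/c5.png

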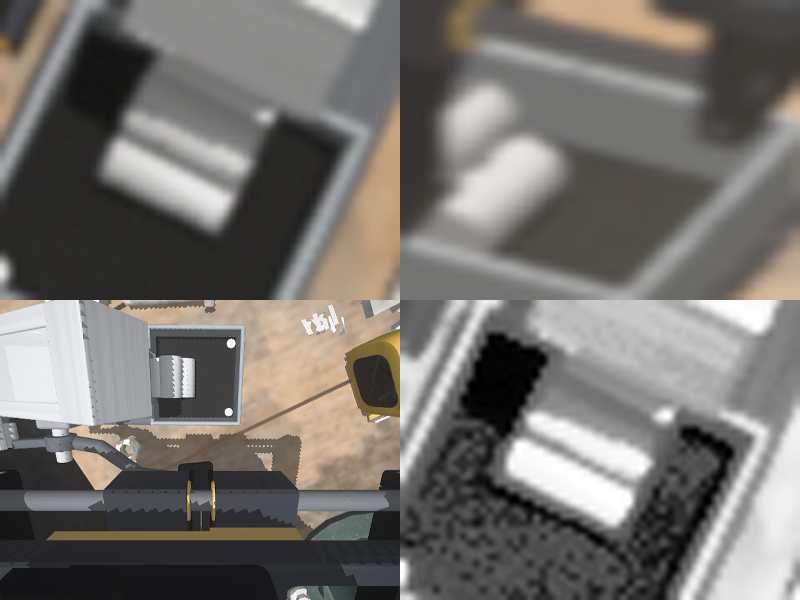

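Bottom left, the wrist view looks into the tray: a bundle of rollers lies at about (160–195, 357–398) in that panel. I'll zoom in there and mark where the candidate positions would project.

Run:
```python
from h import *
w=get_image("wrist"); t=get_image("top"); 
D=np.array([611.4,-141.6]); y=np.radians(-26.5); R=np.array([[np.cos(y),-np.sin(y)],[np.sin(y),np.cos(y)]])
W=lambda x,yy,z:[*(D+R@[x,yy]),z]
x0,y0,k=225,60,6
a=cv2.resize(w["frame"][y0:y0+80,x0:x0+100],None,fx=k,fy=k,interpolation=0)[:,:,::-1].copy()
for p in ((-47,16),(-27,16),(-37,33)):
    print(p,proj(w,W(p[0],-18,p[1])).round(1),proj(w,W(p[0],18,p[1])).round(1))
for n,g in (("top",t),("wrist",w)):
    print(n)
    for x in range(-64,-8,3):
        u,v=proj(g,W(x,0,26)); print((x,int(g["frame"][int(round(v)),int(round(u))].mean())),end=" ")
    print()
# rim check
print("rim",[proj(w,W(x,yy,34)).round(1).tolist() for x,yy in ((-96,43),(-96,-43))])
print("cam",w["extrinsics"][:3,3].round(0), R.T@(w["extrinsics"][:2,3]-D))
cv2.imwrite("pics/c6.png",a)
```

```text
(-47, 16) [298.5  95.3] [299.3 156.4]
(-27, 16) [265.3  95.2] [267.5 156.4]
(-37, 33) [278.7  91.4] [280.5 157.5]
top
(-64, 38) (-61, 39) (-58, 37) (-55, 59) (-52, 155) (-49, 193) (-46, 226) (-43, 200) (-40, 129) (-37, 169) (-34, 192) (-31, 142) (-28, 122) (-25, 110) (-22, 105) (-19, 117) (-16, 118) (-13, 137) (-10, 139) 
wrist
(-64, 65) (-61, 65) (-58, 64) (-55, 118) (-52, 208) (-49, 233) (-46, 240) (-43, 136) (-40, 125) (-37, 217) (-34, 137) (-31, 143) (-28, 137) (-25, 135) (-22, 147) (-19, 141) (-16, 130) (-13, 117) (-10, 160) 
rim [[379.9, 200.5], [387.0, 41.6]]
cam [ 561. -106.  248.] [-60.46570239   9.2218631 ]
```

View pics/c6.png

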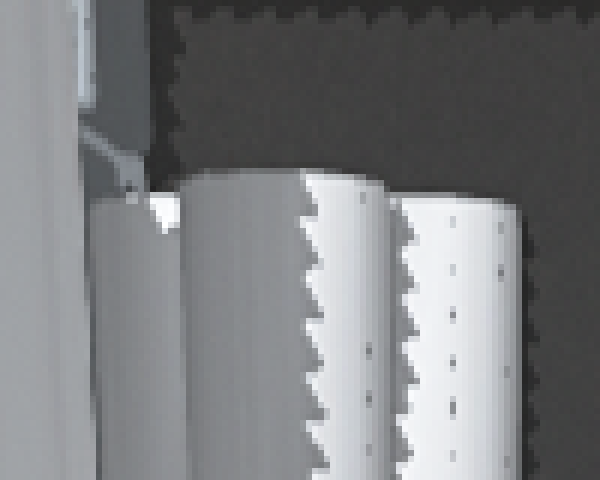

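The zoom shows all three rollers in the tray. There is a front one at x≈455 px, a rear one at x≈130 px whose end sits at the same height (so it lies on the floor), and one resting on top of both at x≈280 px. I'll let the lever up slowly.

move_arm --pt "0 0 0 -0.15 0 0 0" --pt "0 0 0 -0.15 0 0 0" --pt "0 0 0 -0.15 0 0 0" --pt "0 0 0 -0.15 0 0 0" --pt "0 0 0 -0.15 0 0 0" --pt "0 0 0 -0.15 0 0 0" --pt "0 0 0 -0.15 0 0 0" --pt "0 0 0 -0.15 0 0 0" --pt "0 0 0 -0.15 0 0 0" --pt "0 0 0 -0.15 0 0 0" --pt "0 0 0 -0.15 0 0 0" --pt "0 0 0 -0.15 0 0 0" --pt "0 0 0 -0.15 0 0 0" --pt "0 0 0 -0.15 0 0 0" --pt "0 0 0 -0.15 0 0 0" --pt "0 0 0 -0.15 0 0 0"

```text
time_s: 12.48
tool_pos: [593.8, -44.0, 126.3]
tcp_rot: [[-0.445, -0.895, -0.002], [-0.895, 0.445, 0.0], [0.001, 0.002, -1.0]]
force: [-4.5, 2.0, 4.8]
gripper_width: 0.005
grasp_force: 2.7
```

move_arm --pt "0 0 0 -0.15 0 0 0" --pt "0 0 0 -0.15 0 0 0" --pt "0 0 0 -0.1 0 0 0" --pt "0 0 0 -0.1 0 0 0" --pt "0 0 0 -0.1 0 0 0" --pt "0 0 0 -0.1 0 0 0" --pt "0 0 0 -0.1 0 0 0" --pt "0 0 0 -0.1 0 0 0" --pt "0 0 0 -0.1 0 0 0" --pt "0 0 0 -0.1 0 0 0" --pt "0 0 0 -0.1 0 0 0" --pt "0 0 0 0 0 0 0"

```text
time_s: 13.98
tool_pos: [594.8, -44.2, 138.2]
tcp_rot: [[-0.446, -0.895, 0.0], [-0.895, 0.446, 0.0], [-0.0, -0.0, -1.0]]
force: [0.3, 0.7, 0.4]
gripper_width: 0.008
grasp_force: 0.0
```

move_arm --pt "0 0 0 -0.5 0 0 0" --pt "0 0 0 -2 0 0 0" --pt "0 0 0 -3 0 0 0" --pt "0 0 0 -3 0 0 0" --pt "0 0 0 -3 0 0 0" --pt "0 -3 0 0 0 0 0" --pt "0 -4 0 0 0 0 0" --pt "0 -4 0 0 0 0 0" --pt "0 -4 0 0 0 0 0" --pt "0 0 0 0 0 0 0" --pt "0 0 0 0 0 0 0" --pt "0 0 0 0 0 0 0" --pt "0 0 0 0 0 0 0"

```text
time_s: 15.6
tool_pos: [661.3, 89.2, 253.5]
tcp_rot: [[-0.446, -0.895, 0.0], [-0.895, 0.446, 0.0], [-0.0, -0.0, -1.0]]
force: [-0.2, 0.5, 0.4]
gripper_width: 0.005
grasp_force: 0.0
```

```bash
python3 st.py
python3 - <<'E'
from h import *
t=get_image("top"); s=get_image("side")
a=cv2.resize(t["frame"][135:275,275:435],(400,350),interpolation=2); b=cv2.resize(s["frame"][185:305,235:355],(350,350),interpolation=2)
cv2.imwrite("pics/c7.png",np.hstack([a,b])[:,:,::-1])
E
```

```text
15.6 [661.3  89.2 253.5] yaw y 153.5 z [ 0.  0. -1.] F [-0.2  0.5  0.4] w 0.005 to pad [149.5  -2.7 139.5]
```

View pics/c7.png

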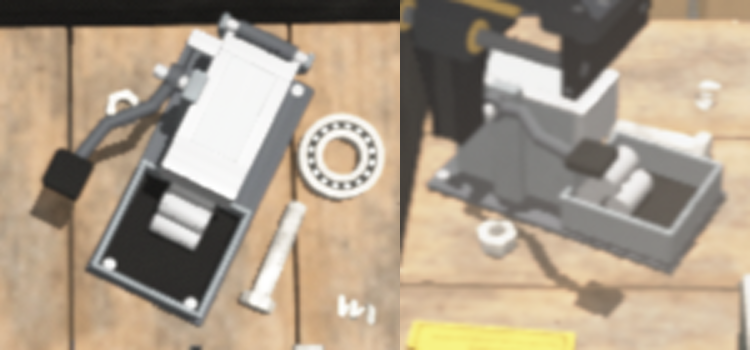

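The lid is shut and the paddle is back up at (68,175) in the left panel. The rollers are in the tray at about (180,215), and the nut, bolt and bearing haven't moved. I'll hand the job in.

```bash
python3 -c "
from cell import *
print(job_done())"
```

```text
the job is handed in; nothing more can be done
None
```

I pressed the lever to its stop and held it until all three rollers were in the tray, then eased it up at about 12 mm/s, well under the 75 mm/s slam limit; the lid is shut, the robot is clear, and the job was handed in at about 16 s, with no verdict shown.

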